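# Refit the filter glass and retaining ring of a display spotlight

### The arm

A 6-joint arm with a two-finger parallel gripper is mounted at the origin on a cart in front of the work surface, level with it; the furniture and walls round the work are solid. World frame = base frame: x ahead of the robot, y to its left, z up, the work surface at z = 0. Lengths are in m, angles in rad, forces in N, time in s.
With the tool pointing down it reaches from about 0.3 to 0.825 m from the base axis. Payload 5.4 kg.
Tool frame: the origin (TCP) lies at the very end of the fingers, on their centre line; the grasp point (between the pads) lies 19 mm behind it; x points along the fingers, z is the direction in which the jaws open and shut, and the axes are right-handed (so a half turn about x gives the same grasp; the last joint's range is limited). The gripper opens to 92 mm and grips with 3 to 60 N. Pads are 20 mm wide; open, the fingers measure 128 mm over their backs; the gripper's body (75 mm by 189 mm) begins 69 mm behind the grasp point.
Start: joints at [1.124, 0.158, 1.597, -0, 1.386, -0.21], TCP at [0.135, 0.559, 0.215] pointing down, gripper open.
Joint ranges: [-2.91, 2.91], [-0.94, 2.29], [0.18, 2.7], [-1.29, 4.43], [0.17, 2.64], [-3, 3]. Speed limits (rad/s): [2.57, 2.57, 3.14, 3.14, 3.14, 3.14].

### API

Orientations are given as a 3x3 rotation matrix whose columns are the frame's x, y, z axes.
In Python, from cell import telemetry, cams, manip, find_in, cut_out, place_of gives the robot as it stands.
- The arm moves only by the tool servo_tool, never from a script. Its argument "moves" is one flat list of numbers, 5 for each row, row after row: the opening in per cent of the stroke, from 0 (shut) to 100 (fully open), then the shift along the tool's x, y, z in mm, then the turn about the tool's x in rad. A call has 1 to 12 rows; each row is the pose to reach, as a shift and turn from the pose commanded when the call began, along the tool's axes at that moment; what a row does not reach only later rows make up. A row lasts 1/10 s, in which the tool goes at most 50 mm and 8.59 degrees, less where a joint would pass 70% of its speed; a pose out of reach is approached as far as the arm can. A call with a gripper value outside its range is refused whole. The fingers move at their own pace and stop on an object; the grip force is fixed at half the most. Time passes only in rows, so rows that repeat a pose let the fingers close. It gives the time, the measured TCP pose, the force and the opening at its end, in the units of the state.
- telemetry.read_state(): the state, without advancing time (a new reading comes with each control period).
- cams.read_camera(name): name is "side" or "top"; returns a dict with "color" (384x512x3 uint8, red, green, blue), "fx", "fy", "cx", "cy" (pixels), "distortion" ([k1, k2, p1, p2, k3] as OpenCV has them; the pictures are not rectified), "camera_from_world" (4x4, takes a point from world to camera coordinates). Camera axes: x right, y down, z forward; pixel columns grow to the right and rows downward; lengths in m; the calibration is good to about 2 mm. A picture is of the moment at which its call begins. There is no depth.
- manip.job_done(): hands the job in, once; it reports no verdict.
Trained networks look in the newest picture that a camera, given by its name, has taken for a name from the list of things; names that differ only in an ending like _2 or _b are one class to them, and where a whole thing is asked for, a point or a joint stands for the part that bears it (a point fixed in the world has none). Each returns a list of dicts, best first, with "p" (0 to 1); they miss things now and then, are a little off and sometimes report something else, mostly with a low value. They report only what shows in the picture. A call takes as long as a camera call. They do not tell look-alikes from the thing itself.
- find_in(camera, name): "centre" ([column, row] in pixels, amid what is visible of it).
- cut_out(camera, name): "pixels" (384x512 bool, what is visible of it) and "centre" ([column, row] in pixels, amid what is visible of it).
- place_of(camera, name): "centre" ([column, row] in pixels: a listed point, or the origin of a listed thing).
The state is a dict: "time_s": time; "qpos": joint angles; "joint_vel": joint speeds; "effort": joint torques, N m; "eef_pos": TCP position; "orientation": TCP orientation; "force": force on the tool from outside, world axes, zero at the start; "wrist_torque": the same for the moment, N m; "finger_gap": finger opening in m.
Only numpy, scipy, OpenCV 4.12 (cv2) and the standard library are available. Lean on these libraries where they do the work, as an engineer would, in place of code of your own. Each camera call takes 0.05 s, during which the arm holds its last target. There are 200 camera calls.

### The job

The little spotlight that lights the bread display stands face up on the counter with its filter glass out. Drop the amber glass flat into the spotlight's open cell, then set the brass retaining ring over the neck and screw it down clockwise until it is snug on the glass - firm enough to clamp it, but do not overtighten or press hard, or the glass cracks. Leave the shaker, the tub and the honey jar where they stand.

Things in the scene. Friction and masses are not known exactly. Their poses are not given: they have to be found in the camera images.
- lamp_mouth (a point): Centre of the rim of the spotlight's round cell; z up. Grey cast housing fixed to the counter, face up; rim 60 mm above the counter. Foot 84 mm wide, 12 mm high; fins 58 mm wide up to 31 mm high; above them a neck 47 mm outside, 41 mm bore, rim slightly funnelled. Its x axis passes through the middle of one of three 34 deg gaps between the thread ramps; the others are at +-120 deg
- lamp_seat (a point): Centre of the flat rubber seat for the glass, inside the cell, 14.7 mm below the rim. It gives under load by 1 mm per 25 N (and all the contacts give a little too)
- lamp_gap (a point): Middle of one gap (white stripe, dot on the rim), 6 mm below the rim, 25.5 mm from the axis. The three steel ramps reach out to 55 mm diameter, 86 deg each. A ramp's underside starts 17 deg clockwise (from above) of a gap's middle, 6 mm below the rim, and falls evenly clockwise by 5.0 mm over its 86 deg (3.3 mm per rad); its top is 3.2 mm higher. No end stop
- glass_center (a point): Centre (half-way up) of the amber filter glass: a plain loose disc, 38 mm diameter, 18 mm thick, 50 g, lying flat on the counter; z is its axis. Seated, its top stands only 3 mm above the rim, so hold it by its upper part and let it drop the last few millimetres
- ring_center (a point): Centre (half-way up) of the loose brass retaining ring, 64 mm outside, 58 mm inside, 22 mm high, 80 g, right way up on the counter; z up. Under its lip (29 mm hole) a rubber gasket, which meets the glass: its lower face is 4.8 mm above this point, give or take 1.3 mm, different every time and not measurable. With this point level with the rim the pins just pass under the ramp starts
- ring_pin (a point): One of the ring's three inward steel pins (4 mm thick, tips on a 50 mm circle, axes 8 mm below the ring's centre), on its x axis 27 mm out; white dot on the lip above each, others at +-120 deg. Let pins down through gaps, turn clockwise 30 to 90 deg by feel. Clamping shows as turning moment, 0.01-0.016 N m per N. Snug is 3 to 20 N; let go, it eases by 1 N per s at first, so aim for 12; the glass cracks at 40
- shaker: Glass sugar shaker with a grey top, 44 mm wide, 90 mm high, bystander; origin at the centre of its underside
- tub: White and green spread tub, 72 mm wide, 71 mm high, bystander; origin at the centre of its underside
- honey: Honey jar with a white lid, 60 mm wide, 99 mm high, bystander; origin at the centre of its underside
Mind the look-alikes: they are no part of the job. Several things look just like the part that bears ring_center: the one meant starts nearest to the robot's base.

How it is judged:
By the outcome, as a careful person would: the job done as asked, in the order asked, and still so for the second after the job is handed in, with the robot touching nothing.
It also fails if it takes over 72 s, if anything falls off the work surface, if the arm or the gripper's body presses on something with over 40 N, if the wrist force passes 120 N, or if a joint passes its speed limit or range.

## Working session

There is one attempt and no reset: what is moved stays moved. The work goes in short steps, Python scripts to look and compute and a tool call to move; the robot and the scene stay as the last step left them, time stands still between calls to the robot, and variables do not carry over. Pictures are saved under pics/ and viewed, about 8 in all and at most 12, crops included, and the job is handed in when it is done.

Besides the shell and the picture viewer there is one more tool, called by a JSON object that holds its "fn" and its "kwargs". servo_tool: Moves the arm, as the interface text tells. Its arguments: {"type":"object","properties":{"moves":{"type":"array","items":{"type":"number"}}},"required":["moves"]}

```bash
mkdir -p pics
cat > h.py <<'E'
import numpy as np, cv2
from cell import telemetry, cams, manip, find_in, cut_out, place_of
def cam(n):
    c=cams.read_camera(n); K=np.array([[c['fx'],0,c['cx']],[0,c['fy'],c['cy']],[0,0,1]]); return c,K,np.array(c['distortion'],float),np.array(c['camera_from_world'])
def atz(C,px,z):
    c,K,D,T=C; u=cv2.undistortPoints(np.array([[px]],float),K,D)[0,0]
    R=T[:3,:3];o=-R.T@T[:3,3]; d=R.T@np.array([u[0],u[1],1]); return (o+d*(z-o[2])/d[2]).round(4)
def proj(C,P):
    c,K,D,T=C; return cv2.projectPoints(np.array(P,float).reshape(-1,1,3),cv2.Rodrigues(T[:3,:3])[0],T[:3,3],K,D)[0][:,0]
E
python3 - <<'E'
from h import *
print(telemetry.read_state())
Z=dict(lamp_mouth=.06,lamp_seat=.0453,lamp_gap=.054,glass_center=.009,ring_center=.011,ring_pin=.003,shaker=0,tub=0,honey=0)
for n in ['top','side']:
    C=cam(n); cv2.imwrite(f'pics/{n}0.png',C[0]['color'][:,:,::-1])
    o=-C[3][:3,:3].T@C[3][:3,3]; print(n,o,C[1][0,0])
    for k,z in Z.items():
        for r in place_of(n,k)[:4]:
            if r['p']>.15: print(n,k,round(r['p'],2),np.round(r['centre'],1),atz(C,r['centre'],z))
E
```

```text
{'time_s': 0.0, 'qpos': array([ 1.12391245e+00,  1.59069278e-01,  1.59821644e+00,  6.01148375e-06,
        1.38620264e+00, -2.10086115e-01]), 'joint_vel': array([-0.00050699, -0.00033509,  0.00139367, -0.00061899,  0.00143494,
        0.00049933]), 'effort': array([-6.42141858e-04, -3.85581207e+01, -3.22105730e+01,  7.00208754e-02,
        3.78598063e-02, -1.37275042e-04]), 'eef_pos': array([0.13462456, 0.5583753 , 0.21361547]), 'orientation': array([[-8.24572966e-04, -9.72093749e-01,  2.34591267e-01],
       [-1.70699104e-03,  2.34592373e-01,  9.72092333e-01],
       [-9.99998203e-01,  4.01115870e-04, -1.85279385e-03]]), 'force': array([-0.06763956, -0.29195834, -0.36054917]), 'wrist_torque': array([0.00894984, 0.00993967, 0.00898669]), 'finger_gap': 0.0922500791706689}
top [0.41845094 0.08022606 1.44015906] 392.4080815361292
top lamp_mouth 0.98 [258.9 190.1] [0.5153 0.0694 0.06  ]
top lamp_seat 0.77 [258.3 190.4] [0.5153 0.0715 0.0453]
top lamp_gap 0.56 [265.3 198.9] [0.4838 0.0478 0.054 ]
top glass_center 0.54 [322.1 205.1] [ 0.4569 -0.1599  0.009 ]
top ring_center 0.77 [131.3 229
[... 850 characters left out ...]
[ 0.4557 -0.1468  0.009 ]
side ring_center 0.65 [252.8 155.8] [0.5284 0.3831 0.011 ]
side ring_center 0.65 [221.8 134.6] [0.3814 0.5539 0.011 ]
side ring_center 0.64 [247.5 173.8] [0.5147 0.251  0.011 ]
side ring_center 0.64 [282.8 217.3] [0.6435 0.01   0.011 ]
side ring_pin 0.68 [253.9 160.5] [0.5341 0.3603 0.003 ]
side ring_pin 0.63 [289.2 221. ] [0.6645 0.0026 0.003 ]
side ring_pin 0.55 [252.4 175.1] [0.5332 0.2555 0.003 ]
side ring_pin 0.42 [226.6 131.9] [0.3981 0.5967 0.003 ]
side shaker 0.58 [287.4 200.9] [0.662  0.1108 0.    ]
side shaker 0.28 [245.  197.4] [0.5141 0.1195 0.    ]
side tub 0.83 [295.1 169.5] [0.6979 0.3118 0.    ]
side honey 0.91 [206.5 307.2] [ 0.4474 -0.3352 -0.    ]
```

Run:
```python
import cv2,numpy as np
t=cv2.imread('pics/top0.png');s=cv2.imread('pics/side0.png')
cv2.imwrite('pics/topx.png',cv2.resize(t[110:270,90:400],None,fx=2.58,fy=2.58,interpolation=cv2.INTER_CUBIC))
cv2.imwrite('pics/sidex.png',cv2.resize(s[80:330,130:350],None,fx=2.4,fy=2.4,interpolation=cv2.INTER_CUBIC))
```

```text
(no output)
```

View pics/topx.png

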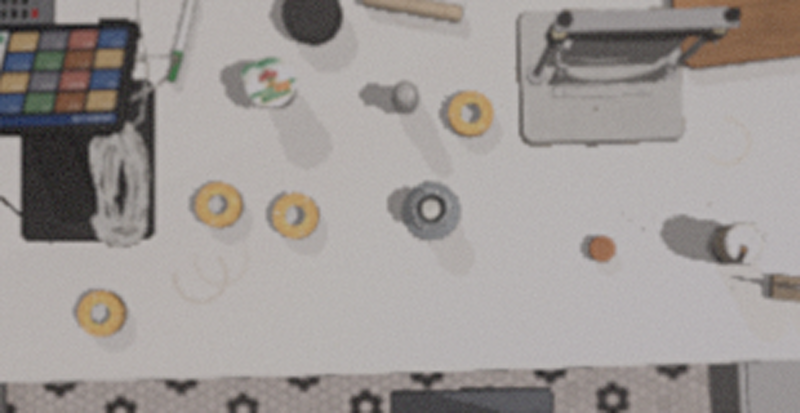

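View pics/sidex.png

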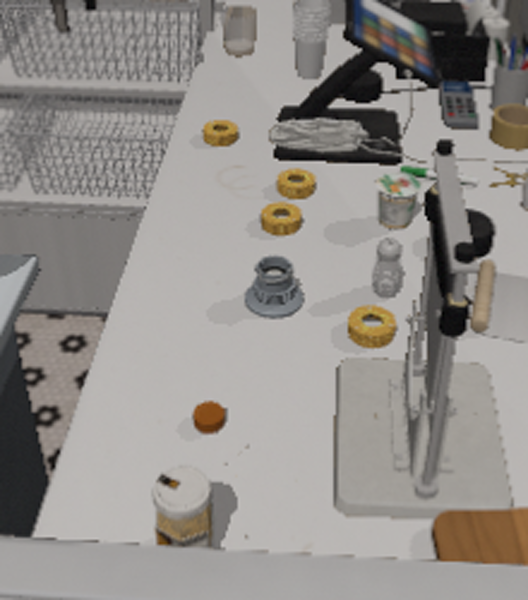

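Rings at top pixels (131,229), (270,155), (179,193), (202,194) have base distances 0.664, 0.647, 0.632 and 0.583 m. The one meant is at (202,194). The lamp is at (259,190) and the glass at (322,205).

```bash
cat >> h.py <<'E'
from scipy.optimize import least_squares
def avg(n,k):
    Cs=[cam(n) for _ in range(k)]; im=np.mean([c[0]['color'].astype(float) for c in Cs],0); return Cs[0],im
a=np.linspace(0,2*np.pi,40)
CYL=dict(glass_center=[(.019,-.009,.009)],ring_center=[(.032,-.011,.011)],lamp_mouth=[(.042,-.06,-.048),(.029,-.048,-.029),(.0235,-.029,0)])
Z=dict(glass_center=.009,ring_center=.011,lamp_mouth=.06)
def sil(C,name,p,S=8):
    m=np.zeros((384*S//1,512*S),np.uint8)
    for r,z0,z1 in CYL[name]:
        P=np.array([[p[0]+r*np.cos(t),p[1]+r*np.sin(t),p[2]+z] for z in(z0,z1) for t in a])
        h=cv2.convexHull(((proj(C,P)+.5)*S).astype(np.float32)); cv2.fillConvexPoly(m,h.astype(int),1)
    M=cv2.moments(m,True); return np.array([M['m10'],M['m01']])/M['m00']/S-.5+.5/S, M['m00']/S/S
def fill(m):
    m=m.astype(np.uint8); cs,_=cv2.findContours(m,cv2.RETR_EXTERNAL,cv2.CHAIN_APPROX_NONE); c=max(cs,key=cv2.contourArea)
    o=np.zeros_like(m); cv2.drawContours(o,[c],-1,1,-1); return o
def cen(m):
    y,x=np.nonzero(m); return np.array([x.mean(),y.mean()])
def solve(C,name,c,z,p0):
    p=np.array([p0[0],p0[1],z])
    for _ in range(5):
        q=sil(C,name,p)[0]; d=atz(C,c,z)-atz(C,q,z); p=p+np.array([d[0],d[1],0])
    return p.round(4)
E
python3 - <<'E'
from h import *
p0=dict(glass_center=(.457,-.155),ring_center=(.513,.27),lamp_mouth=(.515,.07))
im={}
for n in ['top','side']:
    C,im[n]=avg(n,8); np.save(f'{n}.npy',im[n])
    for k,p in p0.items():
        e=proj(C,[p[0],p[1],Z[k]])[0]
        rs=[r for r in cut_out(n,k if k!='lamp_mouth' else 'lamp_mouth')]
        rs=[r for r in rs if np.hypot(*(np.array(r['centre'])-e))<12]
        if rs:
            m=fill(rs[0]['pixels']); print(n,k,'cut',round(rs[0]['p'],2),m.sum(),sil(C,k,[*p,Z[k]])[1],solve(C,k,cen(m),Z[k],p))
        # colour segmentation
        x,y=e.astype(int); w=im[n][y-25:y+26,x-25:x+26]
        hsv=cv2.cvtColor(w.clip(0,255).astype(np.uint8),cv2.COLOR_RGB2HSV)
        if k!='lamp_mouth':
            m=np.zeros((384,512),np.uint8); m[y-25:y+26,x-25:x+26]=hsv[:,:,1]>80
            m=fill(m); print(n,k,'col',m.sum(),solve(C,k,cen(m),Z[k],p))
def crop(n,c,h=24):
    x,y=np.round(c).astype(int); return cv2.resize(im[n][y-h:y+h,x-h:x+h].clip(0,255).astype(np.uint8)[:,:,::-1],(390,290 if 0 else 390),interpolation=cv2.INTER_CUBIC)
o=np.hstack([crop('top',(202,194),15),crop('top',(259,191),15)]); o2=np.hstack([crop('side',(247,172),15),crop('side',(244,197),15)])
cv2.imwrite('pics/c1.png',cv2.resize(np.vstack([o,o2]),(600,600)))
E
```

```text
top glass_center cut 0.49 102 95.203125 [ 0.4531 -0.1621  0.009 ]
top glass_center col 67 [ 0.4532 -0.1626  0.009 ]
top ring_center cut 0.68 285 258.40625 [0.5144 0.2693 0.011 ]
top ring_center col 229 [0.513  0.2695 0.011 ]
top lamp_mouth cut 0.57 415 419.71875 [0.5148 0.0769 0.06  ]
side glass_center cut 0.72 135 160.75 [ 0.451  -0.1592  0.009 ]
side glass_center col 143 [ 0.4512 -0.1596  0.009 ]
side ring_center cut 0.47 207 205.34375 [0.5109 0.2723 0.011 ]
side ring_center col 193 [0.5103 0.2723 0.011 ]
side lamp_mouth cut 0.79 475 487.21875 [0.5127 0.0819 0.06  ]
```

View pics/c1.png

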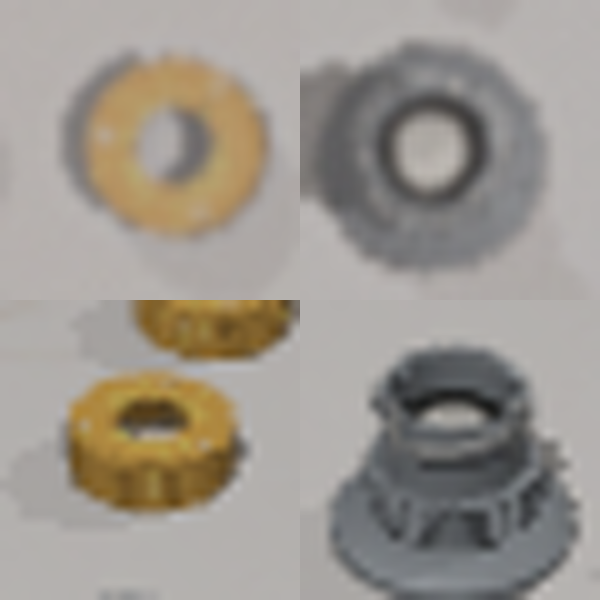

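Chosen ring confirmed in the crop at top (202,194) and side (245,172). Its dots give pins at about 82° mod 120. The lamp gap isn't clear yet, so I'll enhance the lamp crop.

Run:
```python
from h import *
o=[]
for n,c,hole in [('top',(257,191),(256.7,190.5)),('side',(244,190),(243.7,189.3))]:
    C,im=avg(n,12); 
    print(n,'hole',atz(C,hole,.06),'gaps',[(round(r['p'],2),np.round(r['centre'],1)) for r in place_of(n,'lamp_gap')], [(round(r['p'],2),np.round(r['centre'],1)) for r in find_in(n,'lamp_gap')][:3])
    x,y=c; h=11; w=im[y-h:y+h+1,x-h:x+h+1]; lo,hi=np.percentile(w,[1,97]); w=((w-lo)/(hi-lo)*255).clip(0,255).astype(np.uint8)[:,:,::-1]
    w=cv2.resize(w,(391,391),interpolation=cv2.INTER_CUBIC)
    s=391/23
    ctr=(.513,.078)
    for t in range(0,360,30):
        P=[ctr[0]+.034*np.cos(np.radians(t)),ctr[1]+.034*np.sin(np.radians(t)),.06]
        q=((proj(C,P)[0]-np.array([x-h,y-h])+.5)*s).astype(int); cv2.putText(w,str(t),(int(q[0])-8,int(q[1])+4),0,.32,(0,0,255),1)
    for r in (.0205,.0235,.0275):
      for t in range(0,360,15):
        P=[ctr[0]+r*np.cos(np.radians(t)),ctr[1]+r*np.sin(np.radians(t)),.06]; q=((proj(C,P)[0]-np.array([x-h,y-h])+.5)*s).astype(int)
        cv2.circle(w,tuple(int(v) for v in q),1,(0,0,255) if r<.021 else (0,255,0),-1)
    o.append(w)
cv2.imwrite('pics/c2.png',np.hstack(o))
```

```text
top hole [0.5141 0.0772 0.06  ] gaps [(0.77, array([261.8, 195.8]))] [(0.92, array([255.7, 191.3]))]
side hole [0.5115 0.0859 0.06  ] gaps [(0.89, array([234.3, 195.9])), (0.27, array([208.9, 305.3]))] [(0.72, array([242.5, 202.1]))]
```

View pics/c2.png

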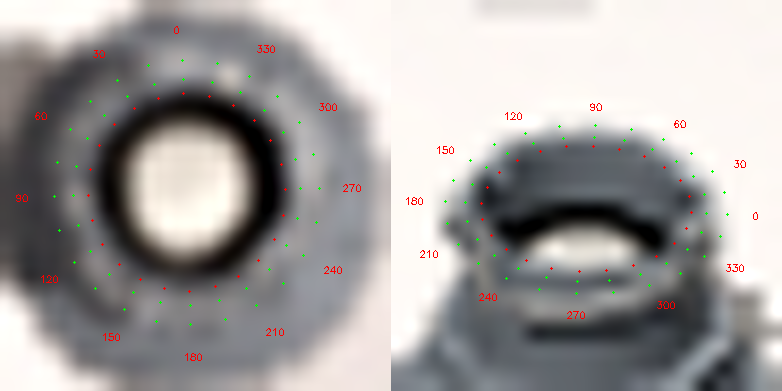

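Lamp axis is about (0.514, 0.079), with gaps at about 98° mod 120 (the bright stripe shows at crop (230,75)). That isn't exact enough, so I'll locate the neck by touch. First I'll go above it.

```bash
cat >> h.py <<'E'
def mv(p,phi):
    s=telemetry.read_state(); R=s['orientation']; d=R.T@(np.array(p)-s['eef_pos']); f=np.degrees(np.arctan2(R[1,2],R[0,2]))
    print('t',round(s['time_s'],2),'pos',s['eef_pos'].round(4),'phi',f.round(1),'q',s['qpos'].round(2),'F',s['force'].round(2),'M',s['wrist_torque'].round(3),'gap',round(s['finger_gap'],4)); print('move mm',(d*1000).round(1),'turn',np.radians(f-phi).round(3))
E
python3 -c "
from h import *
mv((.514,.079,.10),8)"
```

```text
t 3.5 pos [0.1349 0.5589 0.2146] phi 76.4 q [ 1.12  0.16  1.6   0.    1.39 -0.21] F [ 0.06 -0.11 -0.54] M [ 0.068  0.038 -0.015] gap 0.0917
move mm [ 114.6 -481.1 -377.6] turn 1.194
```

{"fn": "servo_tool", "kwargs": {"moves": [100,40,-481,-378,1.194,100,40,-481,-378,1.194,100,40,-481,-378,1.194,100,40,-481,-378,1.194,100,40,-481,-378,1.194,100,40,-481,-378,1.194,100,40,-481,-378,1.194,100,40,-481,-378,1.194,100,40,-481,-378,1.194,100,40,-481,-378,1.194,100,40,-481,-378,1.194,100,40,-481,-378,1.194]}}

```text
time_s: 4.7
eef_pos: [0.5069, 0.0869, 0.1756]
orientation: [[0.001, -0.139, 0.99], [0.0, 0.99, 0.139], [-1.0, 0.0, 0.001]]
force: [0.1, 1.0, -0.3]
finger_gap: 0.092
```

{"fn": "servo_tool", "kwargs": {"moves": [100,0,0,0,0,100,0,0,0,0]}}

```text
time_s: 4.9
eef_pos: [0.5058, 0.0882, 0.1752]
orientation: [[-0.001, -0.137, 0.991], [0.0, 0.991, 0.137], [-1.0, 0.0, -0.001]]
force: [-0.6, 0.7, -0.3]
finger_gap: 0.0921
```

```bash
python3 -c "
from h import *
mv((.514,.079,.048),8)"
```

```text
t 4.9 pos [0.5058 0.0882 0.1752] phi 7.9 q [-0.06  0.03  1.81  0.    1.3  -0.2 ] F [-0.62  0.68 -0.35] M [-0.049  0.084 -0.075] gap 0.0921
move mm [127.2 -10.3   6.9] turn -0.002
```

{"fn": "servo_tool", "kwargs": {"moves": [100,50,-10,7,0,100,100,-10,7,0,100,129,-10,7,0,100,129,-10,7,0,68,129,-10,7,0,68,129,-10,7,0,60,129,-10,7,0,60,129,-10,7,0,55,129,-10,7,0,55,129,-10,7,0,55,129,-10,7,0]}}

```text
time_s: 6.0
eef_pos: [0.5128, 0.0797, 0.0472]
orientation: [[-0.003, -0.14, 0.99], [-0.001, 0.99, 0.14], [-1.0, -0.0, -0.003]]
force: [-7.3, -0.5, 7.9]
finger_gap: 0.0532
```

```bash
python3 -c "
from h import *
mv((.514,.079,.046),8)"
```

```text
t 6.0 pos [0.5128 0.0797 0.0472] phi 8.0 q [-0.08  0.22  1.89 -0.    1.04 -0.22] F [-7.35 -0.53  7.88] M [-0.27   1.401  0.026] gap 0.0532
move mm [ 1.2 -0.9  1.1] turn 0.001
```

{"fn": "servo_tool", "kwargs": {"moves": [100,0,0,0,0,100,0,0,0,0,100,0,0,0,-1.047,100,0,0,0,-1.047,100,0,0,0,-1.047,100,0,0,0,-1.047,100,0,0,0,-1.047,100,0,0,0,-1.047,100,0,0,0,-1.047,100,0,0,0,-1.047,68,0,0,0,-1.047,60,0,0,0,-1.047]}}

```text
time_s: 7.2
eef_pos: [0.5142, 0.0799, 0.0465]
orientation: [[0.0, -0.926, 0.377], [0.0, 0.377, 0.926], [-1.0, -0.0, 0.0]]
force: [0.8, -0.0, -0.1]
finger_gap: 0.0782
```

{"fn": "servo_tool", "kwargs": {"moves": [60,0,0,0,0,60,0,0,0,0,60,0,0,0,0,60,0,0,0,0]}}

```text
time_s: 7.6
eef_pos: [0.5134, 0.0783, 0.0463]
orientation: [[-0.002, -0.927, 0.374], [-0.003, 0.374, 0.927], [-1.0, 0.001, -0.004]]
force: [-2.5, -7.1, 1.8]
finger_gap: 0.0556
```

{"fn": "servo_tool", "kwargs": {"moves": [55,0,0,0,0,55,0,0,0,0,55,0,0,0,0]}}

```text
time_s: 7.9
eef_pos: [0.5132, 0.0781, 0.0463]
orientation: [[-0.002, -0.927, 0.374], [-0.004, 0.374, 0.927], [-1.0, 0.001, -0.004]]
force: [-3.0, -7.4, 1.1]
finger_gap: 0.053
```

```bash
python3 -c "
from h import *
mv((.5125,.079,.046),68)"
```

```text
t 7.9 pos [0.5132 0.0781 0.0463] phi 68.0 q [-0.08  0.22  1.89 -0.    1.04 -1.26] F [-2.99 -7.38  1.09] M [-1.504  0.622  0.045] gap 0.053
move mm [0.3 1.  0.6] turn 0.001
```

{"fn": "servo_tool", "kwargs": {"moves": [100,0,0,0,0,100,0,0,0,0,100,0,0,0,0,100,-50,0,0,0,100,-70,0,0,0]}}

```text
time_s: 8.4
eef_pos: [0.5157, 0.0802, 0.1196]
orientation: [[0.004, -0.927, 0.374], [0.0, 0.374, 0.927], [-1.0, -0.004, 0.002]]
force: [1.3, 0.1, 0.4]
finger_gap: 0.0905
```

```bash
python3 -c "
from h import *
mv((.4515,-.161,.0105),68)"
```

```text
t 8.4 pos [0.5157 0.0802 0.1196] phi 68.0 q [-0.08  0.11  1.84  0.    1.18 -1.27] F [1.35 0.06 0.44] M [ 0.022 -0.042  0.004] gap 0.0905
move mm [ 108.8  -30.3 -247.8] turn 0.0
```

{"fn": "servo_tool", "kwargs": {"moves": [100,40,-30,-248,0,100,40,-30,-248,0,100,40,-30,-248,0,100,40,-30,-248,0,100,40,-30,-248,0,100,40,-30,-248,0,100,40,-30,-248,0,100,40,-30,-248,0,100,40,-30,-248,0]}}

```text
time_s: 9.3
eef_pos: [0.4496, -0.1598, 0.0766]
orientation: [[0.0, -0.928, 0.372], [0.0, 0.372, 0.928], [-1.0, -0.0, 0.0]]
force: [0.3, 0.4, 1.0]
finger_gap: 0.092
```

```bash
python3 -c "
from h import *
mv((.4515,-.161,.0105),68)"
```

```text
t 9.3 pos [ 0.4496 -0.1598  0.0766] phi 68.1 q [-0.6   0.06  1.99  0.    1.09 -1.79] F [0.31 0.39 0.97] M [ 0.001 -0.039 -0.008] gap 0.092
move mm [66.1 -2.2 -0.4] turn 0.002
```

{"fn": "servo_tool", "kwargs": {"moves": [100,40,-2,0,0,70,66,-2,0,0,55,66,-2,0,0,50,66,-2,0,0,46,66,-2,0,0,42,66,-2,0,0,38,66,-2,0,0,38,66,-2,0,0]}}

```text
time_s: 10.1
eef_pos: [0.4513, -0.1623, 0.0111]
orientation: [[0.001, -0.927, 0.374], [-0.001, 0.374, 0.927], [-1.0, -0.001, -0.0]]
force: [0.6, 0.5, 0.3]
finger_gap: 0.0379
```

{"fn": "servo_tool", "kwargs": {"moves": [60,0,0,0,0,60,0,0,0,0,60,0,0,0,1.571,60,0,0,0,1.571,60,0,0,0,1.571,60,0,0,0,1.571,60,0,0,0,1.571,60,0,0,0,1.571,60,0,0,0,1.571,60,0,0,0,1.571,60,0,0,0,1.571,60,0,0,0,1.571]}}

```text
time_s: 11.3
eef_pos: [0.4508, -0.162, 0.0104]
orientation: [[-0.0, 0.314, 0.949], [0.0, 0.949, -0.314], [-1.0, 0.0, -0.0]]
force: [1.2, -0.1, 0.2]
finger_gap: 0.0548
```

{"fn": "servo_tool", "kwargs": {"moves": [55,0,0,0,0.14,50,0,0,0,0.14,45,0,0,0,0.14,40,0,0,0,0.14,30,0,0,0,0.14,30,0,0,0,0.14,30,0,0,0,0.14]}}

```text
time_s: 12.0
eef_pos: [0.4508, -0.162, 0.0105]
orientation: [[-0.0, 0.437, 0.899], [-0.0, 0.899, -0.437], [-1.0, -0.0, -0.0]]
force: [0.5, -0.5, -0.4]
finger_gap: 0.0367
```

```bash
python3 -c "
from h import *
mv((.513,.078,.09),-22)"
```

```text
t 12.0 pos [ 0.4508 -0.162   0.0105] phi -25.9 q [-0.6   0.19  2.01 -0.    0.94 -0.15] F [ 0.46 -0.47 -0.44] M [-0.135  0.059 -0.017] gap 0.0367
move mm [-79.6 243.  -49. ] turn -0.069
```

Glass gripped, centred both ways. Lift and carry it over the lamp.

{"fn": "servo_tool", "kwargs": {"moves": [30,-50,0,0,0,30,-85,0,0,0,30,-85,50,-10,0,30,-85,100,-20,0,30,-85,150,-30,0,30,-85,200,-40,0,30,-85,243,-49,0,30,-85,243,-49,0,30,-85,243,-49,0,30,-85,243,-49,0]}}

```text
time_s: 13.0
eef_pos: [0.5129, 0.0772, 0.0952]
orientation: [[-0.001, 0.438, 0.899], [-0.0, 0.899, -0.438], [-1.0, -0.001, -0.0]]
force: [0.3, 0.5, -0.8]
finger_gap: 0.0366
```

```bash
python3 -c "
from h import *
mv((.513,.078,.074),-26)
for n in ('top','side'):
    C,im=avg(n,4); x,y=proj(C,[.513,.078,.08])[0].astype(int); cv2.imwrite('pics/g_%s.png'%n,cv2.resize(im[y-30:y+30,x-30:x+30].astype(np.uint8)[:,:,::-1],(390,390),interpolation=cv2.INTER_CUBIC))
cv2.imwrite('pics/g.png',np.hstack([cv2.imread('pics/g_top.png'),cv2.imread('pics/g_side.png')]))"
```

```text
t 13.0 pos [0.5129 0.0772 0.0952] phi -26.0 q [-0.08  0.14  1.87 -0.    1.14  0.37] F [ 0.31  0.5  -0.77] M [-0.055  0.083 -0.034] gap 0.0366
move mm [21.2  0.8 -0.2] turn 0.0
```

View pics/g.png

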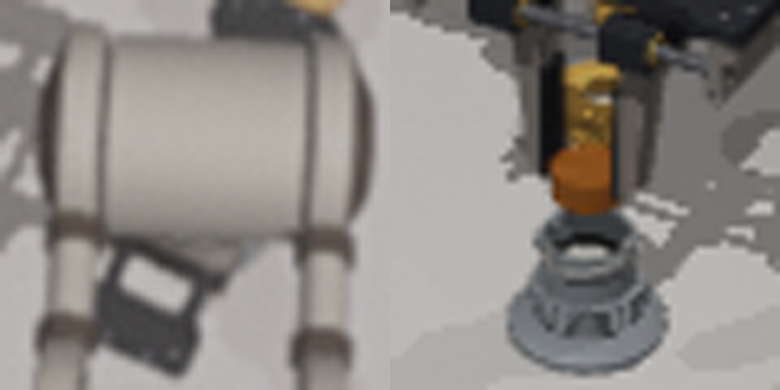

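The side view shows the glass level at crop (583,180), right above the mouth at (583,245). The top view is hidden by the arm. Lower gently.

{"fn": "servo_tool", "kwargs": {"moves": [30,15,1,0,0,30,21,1,0,0,30,24,1,0,0,30,26,1,0,0,30,28,1,0,0,30,28,1,0,0]}}

```text
time_s: 14.0
eef_pos: [0.5137, 0.0788, 0.0675]
orientation: [[0.0, 0.438, 0.899], [-0.0, 0.899, -0.438], [-1.0, 0.0, 0.0]]
force: [0.0, 0.4, -1.2]
finger_gap: 0.0368
```

```bash
python3 -c "
from h import *
mv((.513,.078,.0615),-26)"
```

```text
t 14.0 pos [0.5137 0.0788 0.0675] phi -26.0 q [-0.08  0.18  1.88 -0.    1.08  0.37] F [ 0.05  0.36 -1.22] M [-0.052  0.101  0.031] gap 0.0368
move mm [ 6.  -1.  -0.2] turn 0.001
```

No contact with the glass bottom 3 mm below the rim, so it is in the bore. Lower to just above the rim and release.

{"fn": "servo_tool", "kwargs": {"moves": [30,3,-1,0,0,30,5,-1,0,0,30,6,-1,0,0,30,6,-1,0,0]}}

```text
time_s: 14.4
eef_pos: [0.513, 0.078, 0.0613]
orientation: [[-0.0, 0.438, 0.899], [0.0, 0.899, -0.438], [-1.0, -0.0, -0.0]]
force: [0.0, 0.3, -1.1]
finger_gap: 0.0368
```

{"fn": "servo_tool", "kwargs": {"moves": [43,0,0,0,0,46,0,0,0,0,52,0,0,0,0,60,0,0,0,0,70,0,0,0,0,70,-20,0,0,0,80,-60,0,0,0]}}

```text
time_s: 15.1
eef_pos: [0.5102, 0.0781, 0.1189]
orientation: [[-0.008, 0.438, 0.899], [0.001, 0.899, -0.438], [-1.0, -0.003, -0.007]]
force: [0.3, -0.1, 0.7]
finger_gap: 0.0705
```

```bash
python3 -c "
from h import *
mv((.511,.271,.09),0)"
```

```text
t 15.1 pos [0.5102 0.0781 0.1189] phi -26.0 q [-0.08  0.11  1.85 -0.    1.19  0.37] F [ 0.28 -0.12  0.74] M [-0.047  0.128  0.011] gap 0.0705
move mm [ 29.1 173.8 -83.5] turn -0.453
```

{"fn": "servo_tool", "kwargs": {"moves": [100,0,45,-22,-0.1,100,0,90,-45,-0.25,100,20,135,-68,-0.4,100,30,173,-86,-0.454,100,30,173,-86,-0.454,100,30,173,-86,-0.454,100,30,173,-86,-0.454]}}

```text
time_s: 15.8
eef_pos: [0.512, 0.2703, 0.0918]
orientation: [[0.001, 0.0, 1.0], [-0.0, 1.0, -0.0], [-1.0, -0.0, 0.001]]
force: [-0.1, 0.8, 0.0]
finger_gap: 0.092
```

```bash
python3 -c "
from h import *
mv((.511,.271,.005),0)
o=[]
for n in ('top','side'):
    C,im=avg(n,4); x,y=proj(C,[.513,.13,.06])[0].astype(int); o.append(cv2.resize(im[y-30:y+30,x-30:x+30].astype(np.uint8)[:,:,::-1],(390,390),interpolation=cv2.INTER_CUBIC))
cv2.imwrite('pics/g2.png',np.hstack(o))"
```

```text
t 15.8 pos [0.512  0.2703 0.0918] phi -0.0 q [ 0.28  0.29  1.7  -0.    1.15  0.28] F [-0.1   0.82  0.02] M [-0.071  0.102 -0.002] gap 0.092
move mm [86.8  0.7 -1. ] turn -0.0
```

View pics/g2.png

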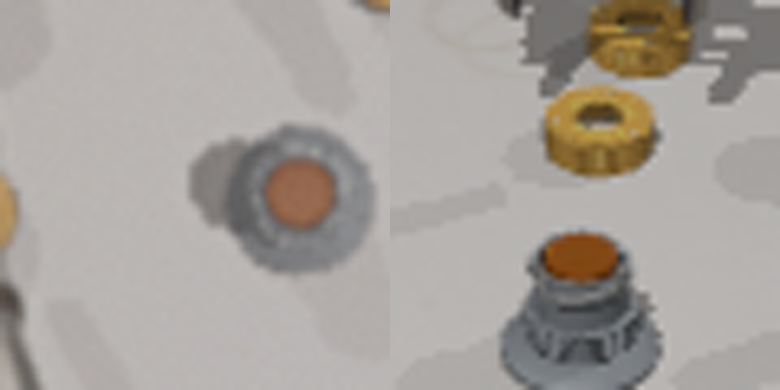

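Glass seated flat in the cell (top crop (300,193), side crop (583,258)). Now the ring, with centring grips at 0°, −80° and 0°.

{"fn": "servo_tool", "kwargs": {"moves": [100,50,0,-1,0,100,80,0,-1,0,100,87,0,-1,0,80,87,0,-1,0,72,87,0,-1,0,68,87,0,-1,0,66,87,0,-1,0,66,87,0,-1,0,76,87,0,-1,0,76,87,0,-1,0]}}

```text
time_s: 17.2
eef_pos: [0.5105, 0.2711, 0.0044]
orientation: [[-0.0, -0.001, 1.0], [-0.0, 1.0, 0.001], [-1.0, -0.0, -0.0]]
force: [0.1, -0.7, 0.0]
finger_gap: 0.0698
```

{"fn": "servo_tool", "kwargs": {"moves": [76,0,0,0,1.396,76,0,0,0,1.396,76,0,0,0,1.396,76,0,0,0,1.396,76,0,0,0,1.396,76,0,0,0,1.396,76,0,0,0,1.396,76,0,0,0,1.396,76,0,0,0,1.396,76,0,0,0,1.396,71,0,0,0,1.396,67,0,0,0,1.396]}}

```text
time_s: 18.4
eef_pos: [0.5102, 0.271, 0.0041]
orientation: [[-0.001, 0.984, 0.176], [-0.0, 0.176, -0.984], [-1.0, -0.001, 0.0]]
force: [0.5, 0.0, -0.6]
finger_gap: 0.0639
```

{"fn": "servo_tool", "kwargs": {"moves": [66,0,0,0,0,66,0,0,0,0,66,0,0,0,0,76,0,0,0,0,76,0,0,0,0]}}

```text
time_s: 18.9
eef_pos: [0.5108, 0.2712, 0.0047]
orientation: [[0.0, 0.985, 0.175], [0.0, 0.175, -0.985], [-1.0, 0.0, -0.0]]
force: [-0.1, -0.2, 0.0]
finger_gap: 0.0701
```

```bash
python3 -c "
from h import *
mv((.511,.271,.005),0)"
```

```text
t 18.9 pos [0.5108 0.2712 0.0047] phi -79.9 q [0.28 0.42 1.73 0.   0.99 1.67] F [-0.12 -0.22  0.02] M [-0.081  0.15  -0.005] gap 0.0701
move mm [-0.3  0.2  0.2] turn -1.395
```

{"fn": "servo_tool", "kwargs": {"moves": [76,0,0,0,-1.396,76,0,0,0,-1.396,76,0,0,0,-1.396,76,0,0,0,-1.396,76,0,0,0,-1.396,76,0,0,0,-1.396,76,0,0,0,-1.396,76,0,0,0,-1.396,76,0,0,0,-1.396,76,0,0,0,-1.396,70,0,0,0,-1.396,66,0,0,0,-1.396]}}

```text
time_s: 20.1
eef_pos: [0.5108, 0.2712, 0.0046]
orientation: [[0.001, 0.0, 1.0], [0.0, 1.0, -0.0], [-1.0, 0.0, 0.001]]
force: [0.5, 0.2, 0.0]
finger_gap: 0.0637
```

{"fn": "servo_tool", "kwargs": {"moves": [60,0,0,0,0,60,0,0,0,0,60,0,0,0,0,60,-50,0,0,0,60,-90,0,0,0,60,-90,0,0,0]}}

```text
time_s: 20.7
eef_pos: [0.5149, 0.2725, 0.1009]
orientation: [[0.011, -0.001, 1.0], [0.003, 1.0, 0.001], [-1.0, 0.003, 0.011]]
force: [1.3, -0.1, -0.6]
finger_gap: 0.0637
```

```bash
python3 -c "
from h import *
mv((.513,.078,.09),16)
C,im=avg('side',6); x,y=proj(C,[.511,.271,.11])[0].astype(int); cv2.imwrite('pics/r.png',cv2.resize(im[y-20:y+30,x-25:x+25].astype(np.uint8)[:,:,::-1],(500,500),interpolation=cv2.INTER_CUBIC))"
```

```text
t 20.7 pos [0.5149 0.2725 0.1009] phi 0.1 q [0.28 0.28 1.69 0.   1.16 0.28] F [ 1.3  -0.05 -0.63] M [-0.069  0.051 -0.011] gap 0.0637
move mm [  10.2 -194.5   -2.2] turn -0.278
```

View pics/r.png

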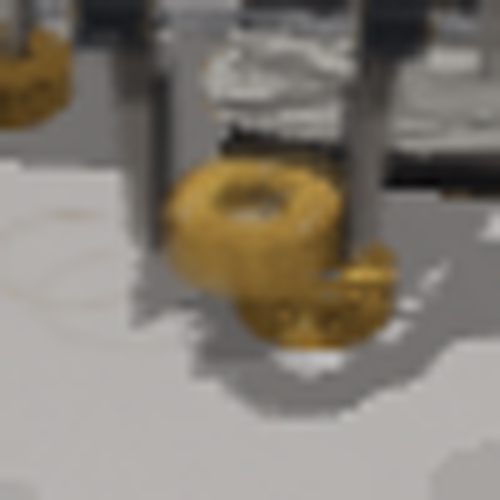

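{"fn": "servo_tool", "kwargs": {"moves": [60,0,-50,0,-0.1,60,0,-100,0,-0.2,60,0,-150,1,-0.28,60,5,-193,2,-0.28,60,15,-193,2,-0.28,60,15,-193,2,-0.28,60,15,-193,2,-0.28,60,15,-193,2,-0.28]}}

```text
time_s: 21.8
eef_pos: [0.5125, 0.0795, 0.0793]
orientation: [[-0.0, -0.279, 0.96], [0.0, 0.96, 0.279], [-1.0, 0.0, -0.0]]
force: [0.0, -0.2, -1.2]
finger_gap: 0.0635
```

```bash
python3 -c "
from h import *
mv((.513,.078,.064),16)"
```

```text
t 21.8 pos [0.5125 0.0795 0.0793] phi 16.2 q [-0.08  0.16  1.87  0.    1.1  -0.36] F [ 0.03 -0.25 -1.2 ] M [ 0.005  0.057 -0.024] gap 0.0635
move mm [15.3 -1.6  0. ] turn 0.004
```

{"fn": "servo_tool", "kwargs": {"moves": [60,8,-1.5,0,0,60,14,-1.5,0,0,60,16,-1.5,0,0,60,17,-1.5,0,0,60,18,-1.5,0,0,60,18,-1.5,0,0]}}

```text
time_s: 22.4
eef_pos: [0.5131, 0.0769, 0.0614]
orientation: [[-0.0, -0.277, 0.961], [0.0, 0.961, 0.277], [-1.0, 0.0, 0.0]]
force: [-0.8, 0.7, -2.1]
finger_gap: 0.0634
```

{"fn": "servo_tool", "kwargs": {"moves": [60,1,0,0,0,60,2,0,0,0,60,3,0,0,0,60,3,0,0,0]}}

```text
time_s: 22.8
eef_pos: [0.5133, 0.0768, 0.0585]
orientation: [[0.0, -0.277, 0.961], [0.0, 0.961, 0.277], [-1.0, 0.0, 0.0]]
force: [0.7, 1.4, -0.5]
finger_gap: 0.0637
```

```bash
python3 -c "
from h import *
mv((.513,.078,.0535),16)"
```

```text
t 22.8 pos [0.5133 0.0768 0.0585] phi 16.1 q [-0.08  0.2   1.89  0.    1.06 -0.37] F [ 0.68  1.36 -0.52] M [ 0.28  -0.049  0.015] gap 0.0637
move mm [5.  1.2 0. ] turn 0.002
```

{"fn": "servo_tool", "kwargs": {"moves": [60,0,1,0,0,60,1,1,0,0,60,2,1,0,0,60,2,1,0,0]}}

```text
time_s: 23.2
eef_pos: [0.5127, 0.0775, 0.0562]
orientation: [[-0.001, -0.277, 0.961], [-0.0, 0.961, 0.277], [-1.0, -0.0, -0.001]]
force: [-0.3, -0.4, -1.1]
finger_gap: 0.0638
```

{"fn": "servo_tool", "kwargs": {"moves": [60,1,0,0,0,60,2,0,0,0,60,3,0,0,0,60,3,0,0,0]}}

```text
time_s: 23.6
eef_pos: [0.5128, 0.0777, 0.0533]
orientation: [[-0.0, -0.277, 0.961], [-0.0, 0.961, 0.277], [-1.0, 0.0, -0.0]]
force: [-0.1, 0.3, -0.9]
finger_gap: 0.0632
```

```bash
python3 -c "
from h import *
mv((.513,.078,.0535),16)"
```

```text
t 23.6 pos [0.5128 0.0777 0.0533] phi 16.1 q [-0.08  0.21  1.89 -0.    1.05 -0.36] F [-0.07  0.33 -0.88] M [-0.085  0.047  0.01 ] gap 0.0632
move mm [-0.2  0.3  0.3] turn 0.002
```

{"fn": "servo_tool", "kwargs": {"moves": [60,0.5,0,0,0,60,1,0,0,0,60,1,0,0,0]}}

```text
time_s: 23.9
eef_pos: [0.5129, 0.0777, 0.0524]
orientation: [[-0.0, -0.277, 0.961], [-0.0, 0.961, 0.277], [-1.0, 0.0, -0.0]]
force: [0.2, 0.3, -0.8]
finger_gap: 0.0636
```

```bash
python3 -c "
from h import *
mv((.513,.078,.0535),16)"
```

```text
t 23.9 pos [0.5129 0.0777 0.0524] phi 16.1 q [-0.08  0.21  1.89 -0.    1.05 -0.36] F [ 0.17  0.32 -0.81] M [-0.066 -0.023  0.055] gap 0.0636
move mm [-1.1  0.3  0.2] turn 0.002
```

{"fn": "servo_tool", "kwargs": {"moves": [60,0,0,0,0.1,60,0,0,0,0.2,60,0,0,0,0.3,60,0,0,0,0.35,60,0,0,0,0.35]}}

```text
time_s: 24.4
eef_pos: [0.5129, 0.0777, 0.0525]
orientation: [[-0.0, 0.069, 0.998], [-0.0, 0.998, -0.069], [-1.0, -0.0, -0.0]]
force: [-0.5, -0.5, -1.0]
finger_gap: 0.0633
```

```bash
python3 -c "
from h import *
mv((.513,.078,.0535),16)"
```

```text
t 24.4 pos [0.5129 0.0777 0.0525] phi -4.0 q [-0.08  0.21  1.89 -0.    1.05 -0.01] F [-0.48 -0.54 -0.97] M [-0.077  0.109 -0.019] gap 0.0633
move mm [-1.   0.3  0.1] turn -0.348
```

{"fn": "servo_tool", "kwargs": {"moves": [60,0,0,0,0.1,60,0.2,0,0,0.2,60,0.5,0,0,0.25,60,0.5,0,0,0.25,60,0.5,0,0,0.25]}}

```text
time_s: 24.9
eef_pos: [0.5129, 0.0776, 0.052]
orientation: [[0.0, 0.312, 0.95], [-0.0, 0.95, -0.312], [-1.0, -0.0, 0.0]]
force: [-0.1, -0.6, -0.7]
finger_gap: 0.0633
```

```bash
python3 -c "
from h import *
mv((.513,.078,.0535),16)"
```

```text
t 24.9 pos [0.5129 0.0776 0.052 ] phi -18.2 q [-0.08  0.21  1.89 -0.    1.05  0.23] F [-0.06 -0.56 -0.72] M [-0.03   0.092  0.051] gap 0.0633
move mm [-1.5  0.4 -0. ] turn -0.596
```

{"fn": "servo_tool", "kwargs": {"moves": [60,0.2,0,0,0.06,60,0.4,0,0,0.12,60,0.5,0,0,0.15,60,0.5,0,0,0.15,60,0.5,0,0,0.15]}}

```text
time_s: 25.4
eef_pos: [0.513, 0.0777, 0.0516]
orientation: [[0.0, 0.451, 0.893], [-0.0, 0.893, -0.451], [-1.0, 0.0, 0.0]]
force: [0.5, -0.5, -1.1]
finger_gap: 0.0634
```

```bash
python3 -c "
from h import *
mv((.513,.078,.0535),16)"
```

```text
t 25.4 pos [0.513  0.0777 0.0516] phi -26.8 q [-0.08  0.21  1.89  0.    1.04  0.38] F [ 0.5  -0.48 -1.07] M [-0.071  0.153 -0.013] gap 0.0634
move mm [-1.9  0.3 -0.1] turn -0.747
```

{"fn": "servo_tool", "kwargs": {"moves": [60,0.1,0,0,0.06,60,0.2,0,0,0.12,60,0.4,0,0,0.15,60,0.4,0,0,0.15]}}

```text
time_s: 25.8
eef_pos: [0.5132, 0.0776, 0.0513]
orientation: [[0.001, 0.579, 0.815], [-0.0, 0.815, -0.579], [-1.0, 0.0, 0.0]]
force: [-0.5, -1.1, 0.2]
finger_gap: 0.0634
```

```bash
python3 -c "
from h import *
mv((.513,.078,.0535),16)"
```

```text
t 25.8 pos [0.5132 0.0776 0.0513] phi -35.4 q [-0.08  0.21  1.89 -0.    1.04  0.54] F [-0.49 -1.14  0.21] M [-0.098  0.166 -0.043] gap 0.0634
move mm [-2.2  0.2 -0.3] turn -0.897
```

{"fn": "servo_tool", "kwargs": {"moves": [60,0.1,0,0,0.03,60,0.3,0,0,0.1,60,0.3,0,0,0.1,60,0.3,0,0,0.1]}}

```text
time_s: 26.2
eef_pos: [0.5133, 0.0776, 0.0511]
orientation: [[0.001, 0.657, 0.754], [-0.0, 0.754, -0.657], [-1.0, 0.0, 0.001]]
force: [-0.0, -0.4, 2.4]
finger_gap: 0.064
```

```bash
python3 -c "
from h import *
mv((.513,.078,.0535),16)"
```

```text
t 26.2 pos [0.5133 0.0776 0.0511] phi -41.1 q [-0.08  0.21  1.89  0.    1.04  0.63] F [-0.02 -0.4   2.4 ] M [-0.029  0.083 -0.015] gap 0.064
move mm [-2.4  0.1 -0.4] turn -0.996
```

Glass contact felt (Fz rising to about 3 N). Hold height and turn until the moment appears.

```bash
cat >> h.py <<'E'
def wr(k=6):
    L=[]
    for _ in range(k):
        s=telemetry.read_state(); L.append(np.r_[s['force'],s['wrist_torque'],s['eef_pos'][2]*1000]); cams.read_camera('side')
    s=telemetry.read_state(); R=s['orientation']; print(round(s['time_s'],2),'phi',np.degrees(np.arctan2(R[1,2],R[0,2])).round(1),'F',np.mean(L,0)[:3].round(2),'M',np.mean(L,0)[3:6].round(3),'z',np.mean(L,0)[6].round(2),'Mz sd',np.std(L,0)[5].round(3),'gap',round(s['finger_gap'],4))
E
python3 -c "
from h import *
wr()"
```

```text
26.5 phi -41.2 F [0.15 0.06 2.69] M [-0.064  0.099 -0.018] z 51.08 Mz sd 0.015 gap 0.0638
```

{"fn": "servo_tool", "kwargs": {"moves": [60,0,0,0,0.05,60,0,0,0,0.1,60,0,0,0,0.1]}}

```text
time_s: 26.8
eef_pos: [0.5131, 0.0777, 0.051]
orientation: [[0.0, 0.73, 0.683], [-0.0, 0.683, -0.73], [-1.0, 0.0, 0.0]]
force: [0.9, -0.1, 3.2]
finger_gap: 0.0634
```

```bash
python3 -c "
from h import *
wr()"
```

```text
27.1 phi -46.9 F [0.18 0.15 3.98] M [-0.053  0.083 -0.01 ] z 50.93 Mz sd 0.013 gap 0.0638
```

{"fn": "servo_tool", "kwargs": {"moves": [60,0,0,0,0.05,60,0,0,0,0.1,60,0,0,0,0.1]}}

```text
time_s: 27.4
eef_pos: [0.5129, 0.0777, 0.0507]
orientation: [[0.0, 0.795, 0.607], [0.0, 0.607, -0.795], [-1.0, 0.0, -0.0]]
force: [0.2, -0.6, 3.5]
finger_gap: 0.0638
```

```bash
python3 -c "
from h import *
wr()"
```

```text
27.7 phi -52.6 F [0.06 0.21 3.1 ] M [-0.003  0.068 -0.05 ] z 50.74 Mz sd 0.026 gap 0.0641
```

{"fn": "servo_tool", "kwargs": {"moves": [60,0,0,0,0.03,60,0,0,0,0.06,60,0,0,0,0.06]}}

```text
time_s: 28.0
eef_pos: [0.5128, 0.0777, 0.0506]
orientation: [[-0.0, 0.83, 0.558], [0.0, 0.558, -0.83], [-1.0, -0.0, -0.0]]
force: [0.9, 1.0, 2.6]
finger_gap: 0.0633
```

```bash
python3 -c "
from h import *
wr()"
```

```text
28.3 phi -56.1 F [0.78 0.64 2.62] M [0.063 0.032 0.008] z 50.63 Mz sd 0.023 gap 0.0634
```

{"fn": "servo_tool", "kwargs": {"moves": [60,0,0,0,0.03,60,0,0,0,0.06,60,0,0,0,0.06]}}

```text
time_s: 28.6
eef_pos: [0.5126, 0.0777, 0.0505]
orientation: [[-0.0, 0.862, 0.507], [-0.0, 0.507, -0.862], [-1.0, -0.0, -0.0]]
force: [0.5, 1.4, 1.4]
finger_gap: 0.0632
```

```bash
python3 -c "
from h import *
wr()"
```

```text
28.9 phi -59.5 F [0.4  0.56 1.03] M [0.02  0.082 0.015] z 50.56 Mz sd 0.039 gap 0.0637
```

{"fn": "servo_tool", "kwargs": {"moves": [60,0,0,0,0.03,60,0,0,0,0.06,60,0,0,0,0.06]}}

```text
time_s: 29.2
eef_pos: [0.5126, 0.0777, 0.0505]
orientation: [[-0.001, 0.891, 0.454], [0.0, 0.454, -0.891], [-1.0, -0.001, -0.0]]
force: [0.1, 0.3, -0.9]
finger_gap: 0.0634
```

```bash
python3 -c "
from h import *
wr()"
```

```text
29.5 phi -63.0 F [ 0.17  0.72 -1.2 ] M [ 0.056  0.064 -0.035] z 50.48 Mz sd 0.025 gap 0.0637
```

{"fn": "servo_tool", "kwargs": {"moves": [60,0,0,0,0.03,60,0,0,0,0.06,60,0,0,0,0.06]}}

```text
time_s: 29.8
eef_pos: [0.5125, 0.0777, 0.0504]
orientation: [[-0.001, 0.916, 0.4], [0.0, 0.4, -0.916], [-1.0, -0.001, -0.0]]
force: [0.6, 0.4, -3.7]
finger_gap: 0.0637
```

```bash
python3 -c "
from h import *
wr(8)"
```

```text
30.2 phi -66.4 F [ 0.47  0.95 -4.01] M [0.103 0.019 0.005] z 50.41 Mz sd 0.035 gap 0.0637
```

{"fn": "servo_tool", "kwargs": {"moves": [60,0.2,0,0,0.03,60,0.2,0,0,0.06,60,0.2,0,0,0.06]}}

```text
time_s: 30.5
eef_pos: [0.5126, 0.0777, 0.0503]
orientation: [[-0.001, 0.939, 0.344], [0.0, 0.344, -0.939], [-1.0, -0.001, -0.0]]
force: [1.0, 0.0, -5.3]
finger_gap: 0.0635
```

```bash
python3 -c "
from h import *
wr(8)"
```

```text
30.9 phi -69.8 F [ 0.97  1.   -6.08] M [0.173 0.101 0.046] z 50.27 Mz sd 0.022 gap 0.0635
```

{"fn": "servo_tool", "kwargs": {"moves": [60,0.2,0,0,0,60,0.4,0,0,0,60,0.4,0,0,0]}}

```text
time_s: 31.2
eef_pos: [0.5126, 0.0777, 0.0502]
orientation: [[-0.001, 0.939, 0.345], [0.0, 0.345, -0.939], [-1.0, -0.001, -0.0]]
force: [-1.6, 0.6, -3.4]
finger_gap: 0.0637
```

```bash
python3 -c "
from h import *
wr(8)"
```

```text
31.6 phi -69.8 F [-2.49  1.31 -3.13] M [0.244 0.627 0.043] z 50.2 Mz sd 0.023 gap 0.0633
```

{"fn": "servo_tool", "kwargs": {"moves": [60,0.1,0,0,0.03,60,0.4,0,0,0.06]}}

```text
time_s: 31.8
eef_pos: [0.5129, 0.0776, 0.05]
orientation: [[-0.0, 0.958, 0.288], [-0.001, 0.288, -0.958], [-1.0, -0.0, 0.001]]
force: [-4.0, 1.1, 0.3]
finger_gap: 0.0636
```

```bash
python3 -c "
from h import *
print(telemetry.read_state()['wrist_torque']);wr(8)"
```

```text
[0.19583073 0.85333617 0.40457399]
32.2 phi -73.3 F [-3.68  0.38 -0.76] M [0.053 0.766 0.04 ] z 49.99 Mz sd 0.139 gap 0.0637
```

{"fn": "servo_tool", "kwargs": {"moves": [60,0.02,0,0,0.005,60,0.03,0,0,0.01,60,0.05,0,0,0.015,60,0.07,0,0,0.02]}}

```text
time_s: 32.6
eef_pos: [0.5131, 0.0775, 0.0499]
orientation: [[0.0, 0.963, 0.269], [-0.0, 0.269, -0.963], [-1.0, 0.0, 0.0]]
force: [-4.4, -1.0, 1.9]
finger_gap: 0.0635
```

```bash
python3 -c "
from h import *
for i in range(7):
    s=telemetry.read_state(); print(round(s['time_s'],2),s['force'].round(1),s['wrist_torque'].round(3),s['qpos'][5].round(4),s['effort'][5].round(3),round(s['eef_pos'][2]*1e3,2)); cams.read_camera('side')"
```

```text
32.6 [-4.4 -1.   1.9] [-0.151  0.853  0.356] 1.2161 0.276 49.91
32.65 [-5.3 -0.4  2. ] [-0.191  0.84   0.3  ] 1.2164 0.277 49.91
32.7 [-4.5 -1.   2.4] [-0.184  0.867  0.231] 1.2161 0.292 49.91
32.75 [-4.  -1.1  2.5] [-0.192  0.882  0.297] 1.216 0.275 49.92
32.8 [-5.3 -0.6  4.6] [-0.219  0.846  0.25 ] 1.216 0.269 49.9
32.85 [-5.1 -1.2  3.4] [-0.274  0.865  0.262] 1.216 0.268 49.9
32.9 [-4.6 -1.1  2.1] [-0.228  0.898  0.25 ] 1.216 0.267 49.89
```

{"fn": "servo_tool", "kwargs": {"moves": [80,0,0,0,0,80,-0.3,-1,0,0,80,-0.3,-1,0,0,66,-0.3,-1,0,0,60,-0.3,-1,0,0,60,-0.3,-1,0,0]}}

```text
time_s: 33.55
eef_pos: [0.5122, 0.0773, 0.0501]
orientation: [[0.001, 0.963, 0.268], [-0.0, 0.268, -0.963], [-1.0, 0.001, 0.0]]
force: [0.8, -0.2, 0.3]
finger_gap: 0.0638
```

```bash
cat >> h.py <<'E'
def ts(k=5):
    for i in range(k):
        s=telemetry.read_state(); print(round(s['time_s'],2),s['force'].round(1),s['wrist_torque'].round(3),s['qpos'][5].round(4),s['effort'][5].round(3),(s['eef_pos']*1e3).round(2)); cams.read_camera('side')
E
python3 -c "
from h import *
ts(4)"
```

```text
33.55 [ 0.8 -0.2  0.3] [-0.113  0.013 -0.008] 1.2154 -0.019 [512.24  77.34  50.09]
33.6 [ 0.5  0.1 -1. ] [-0.101  0.037 -0.028] 1.2154 -0.02 [512.25  77.32  50.08]
33.65 [ 0.8 -0.3  0.3] [-0.05   0.014 -0.026] 1.2153 -0.02 [512.23  77.34  50.08]
33.7 [ 0.5 -0.4  0.1] [-0.072 -0.049  0.02 ] 1.2154 -0.021 [512.26  77.35  50.1 ]
```

{"fn": "servo_tool", "kwargs": {"moves": [60,0,0,0,0.01,60,0,0,0,0.02]}}

```text
time_s: 33.95
eef_pos: [0.5121, 0.0774, 0.0501]
orientation: [[0.001, 0.968, 0.249], [-0.0, 0.249, -0.968], [-1.0, 0.0, 0.0]]
force: [2.0, -0.8, -0.4]
finger_gap: 0.0639
```

```bash
python3 -c "
from h import *
ts(4)"
```

```text
33.95 [ 2.  -0.8 -0.4] [-0.076 -0.103  0.45 ] 1.2356 0.285 [512.14  77.37  50.11]
34.0 [ 1.7 -0.2 -0.6] [-0.124 -0.103  0.228] 1.2361 0.263 [512.08  77.37  50.07]
34.05 [ 1.7 -0.4 -0.5] [-0.097 -0.114  0.217] 1.2355 0.286 [512.11  77.38  50.08]
34.1 [ 1.1 -0.8  0.9] [-0.125 -0.077  0.252] 1.2353 0.253 [512.07  77.38  50.05]
```

{"fn": "servo_tool", "kwargs": {"moves": [60,-0.1,0,0,-0.04,60,-0.3,0,0,-0.1,60,-0.3,0,0,-0.1,60,-0.27,0,0,-0.09,60,-0.23,0,0,-0.08]}}

```text
time_s: 34.65
eef_pos: [0.5119, 0.0775, 0.0502]
orientation: [[-0.0, 0.946, 0.325], [0.0, 0.325, -0.946], [-1.0, -0.0, -0.0]]
force: [0.2, 0.4, 0.0]
finger_gap: 0.0635
```

```bash
python3 -c "
from h import *
ts(5)"
```

```text
34.65 [0.2 0.4 0. ] [0.061 0.009 0.455] 1.1568 0.321 [511.86  77.49  50.22]
34.7 [ 0.7  0.4 -0. ] [0.069 0.055 0.354] 1.1571 0.33 [511.84  77.49  50.19]
34.75 [0.6 0.5 0.4] [0.056 0.027 0.291] 1.1563 0.356 [511.85  77.52  50.2 ]
34.8 [0.5 0.6 1.2] [ 0.113 -0.054  0.26 ] 1.1559 0.317 [511.87  77.49  50.22]
34.85 [1.4 0.8 1.1] [0.065 0.008 0.278] 1.1558 0.302 [511.84  77.5   50.2 ]
```

{"fn": "servo_tool", "kwargs": {"moves": [60,-0.1,0,0,-0.02,60,-0.2,0,0,-0.04,60,-0.2,0,0,-0.06,60,-0.2,0,0,-0.06]}}

```text
time_s: 35.3
eef_pos: [0.5118, 0.0773, 0.0504]
orientation: [[-0.0, 0.924, 0.383], [-0.0, 0.383, -0.924], [-1.0, -0.0, -0.0]]
force: [-0.5, 0.8, 0.6]
finger_gap: 0.0635
```

```bash
python3 -c "
from h import *
ts(4)"
```

```text
35.3 [-0.5  0.8  0.6] [-0.005  0.126  0.047] 1.0945 -0.1 [511.81  77.31  50.4 ]
35.35 [-0.3 -0.1  0.5] [-0.046  0.12   0.05 ] 1.095 -0.028 [511.8   77.31  50.38]
35.4 [ 0.  -0.5  0.2] [-0.013  0.117  0.007] 1.0953 -0.0 [511.79  77.34  50.38]
35.45 [ 0.7 -0.4  0.5] [-0.004  0.1   -0.002] 1.0953 0.009 [511.83  77.32  50.4 ]
```

{"fn": "servo_tool", "kwargs": {"moves": [60,0,0,0,0.01]}}

```text
time_s: 35.6
eef_pos: [0.5118, 0.0773, 0.0504]
orientation: [[-0.0, 0.928, 0.373], [-0.0, 0.373, -0.928], [-1.0, -0.0, 0.0]]
force: [0.3, -0.0, 0.6]
finger_gap: 0.0636
```

```bash
python3 -c "
from h import *
ts(4)"
```

```text
35.6 [ 0.3 -0.   0.6] [-0.021  0.17   0.223] 1.1055 0.109 [511.84  77.35  50.4 ]
35.65 [ 0.2 -0.5  1.2] [-0.077  0.223  0.17 ] 1.1061 0.185 [511.85  77.37  50.41]
35.7 [0.1 0.2 0.3] [-0.081  0.189  0.194] 1.1054 0.23 [511.82  77.37  50.37]
35.75 [ 0.1 -0.5  1. ] [-0.066  0.166  0.198] 1.1053 0.195 [511.81  77.37  50.37]
```

{"fn": "servo_tool", "kwargs": {"moves": [60,0,0,0,0.01]}}

```text
time_s: 35.9
eef_pos: [0.5118, 0.0774, 0.0503]
orientation: [[-0.0, 0.932, 0.363], [-0.0, 0.363, -0.932], [-1.0, -0.0, 0.0]]
force: [0.1, -0.6, 0.8]
finger_gap: 0.0636
```

```bash
python3 -c "
from h import *
ts(4)"
```

```text
35.9 [ 0.1 -0.6  0.8] [-0.056  0.208  0.316] 1.1155 0.151 [511.82  77.38  50.35]
35.95 [-0.3 -0.5  1. ] [-0.086  0.195  0.208] 1.1162 0.217 [511.85  77.38  50.36]
36.0 [ 0.4 -0.6  1.1] [-0.131  0.159  0.228] 1.1156 0.267 [511.82  77.37  50.34]
36.05 [-0.8 -0.3  0.3] [-0.081  0.2    0.226] 1.1154 0.234 [511.85  77.39  50.37]
```

{"fn": "servo_tool", "kwargs": {"moves": [60,-0.1,0,0,-0.03,60,-0.2,0,0,-0.06,60,-0.2,0,0,-0.06,60,-0.2,0,0,-0.06]}}

```text
time_s: 36.5
eef_pos: [0.5118, 0.0773, 0.0505]
orientation: [[-0.0, 0.909, 0.418], [-0.0, 0.418, -0.909], [-1.0, -0.0, -0.0]]
force: [-0.3, -1.5, -0.4]
finger_gap: 0.0636
```

{"fn": "servo_tool", "kwargs": {"moves": [60,0,0,0,0.01]}}

```text
time_s: 36.6
eef_pos: [0.5118, 0.0773, 0.0505]
orientation: [[-0.0, 0.913, 0.409], [-0.0, 0.409, -0.913], [-1.0, -0.0, 0.0]]
force: [-0.9, -0.6, -1.3]
finger_gap: 0.0633
```

```bash
python3 -c "
from h import *
ts(4)"
```

```text
36.6 [-0.9 -0.6 -1.3] [-0.138  0.198  0.265] 1.0661 0.101 [511.81  77.34  50.51]
36.65 [-0.  -0.7 -1.4] [-0.103  0.206  0.127] 1.0666 0.136 [511.85  77.36  50.52]
36.7 [-0.3 -0.2 -1.7] [-0.143  0.194  0.154] 1.066 0.185 [511.81  77.36  50.5 ]
36.75 [ 0.5 -1.7 -0.2] [-0.225  0.204  0.106] 1.0657 0.152 [511.85  77.38  50.52]
```

{"fn": "servo_tool", "kwargs": {"moves": [60,0,0,0,0.01]}}

```text
time_s: 36.9
eef_pos: [0.5118, 0.0774, 0.0505]
orientation: [[-0.0, 0.916, 0.4], [-0.0, 0.4, -0.916], [-1.0, -0.0, -0.0]]
force: [0.4, -1.1, -0.3]
finger_gap: 0.0633
```

```bash
python3 -c "
from h import *
ts(5)"
```

```text
36.9 [ 0.4 -1.1 -0.3] [-0.1    0.145  0.304] 1.0757 0.153 [511.81  77.41  50.51]
36.95 [ 0.1 -0.1 -0.8] [-0.181  0.115  0.17 ] 1.0764 0.171 [511.83  77.37  50.5 ]
37.0 [-0.4 -1.  -1.8] [-0.22   0.159  0.18 ] 1.0757 0.218 [511.83  77.4   50.49]
37.05 [ 0.1 -0.7 -1.7] [-0.183  0.133  0.12 ] 1.0755 0.188 [511.86  77.39  50.53]
37.1 [-0.4 -0.2 -1.9] [-0.177  0.099  0.132] 1.0754 0.176 [511.86  77.4   50.52]
```

Turning moment is now about 0.15 N m steady, so about 12 N. Release and withdraw.

{"fn": "servo_tool", "kwargs": {"moves": [75,0,0,0,0,85,0,0,0,0,85,0,0,0,0,85,-30,0,0,0,85,-80,0,0,0,85,-120,-40,0,0,85,-120,-90,0,0,85,-120,-140,0,0,85,-120,-140,0,0]}}

```text
time_s: 38.05
eef_pos: [0.3793, 0.021, 0.1696]
orientation: [[-0.002, 0.917, 0.399], [-0.0, 0.399, -0.917], [-1.0, -0.002, -0.0]]
force: [0.4, 0.4, -0.4]
finger_gap: 0.0776
```

```bash
python3 -c "
from h import *
mv((.513,.078,.09),0)
o=[]
for n in ('top','side'):
    C,im=avg(n,2); x,y=proj(C,[.513,.078,.06])[0].astype(int); o.append(cv2.resize(im[y-22:y+22,x-22:x+22].astype(np.uint8)[:,:,::-1],(390,390),interpolation=cv2.INTER_CUBIC))
cv2.imwrite('pics/end.png',np.hstack(o))"
```

```text
t 38.05 pos [0.3793 0.021  0.1696] phi -66.5 q [-0.27 -0.35  2.16 -0.    1.33  0.9 ] F [ 0.4   0.37 -0.36] M [-0.036  0.13   0.013] gap 0.0776
move mm [ 79.3 145.4   1. ] turn -1.161
```

View pics/end.png

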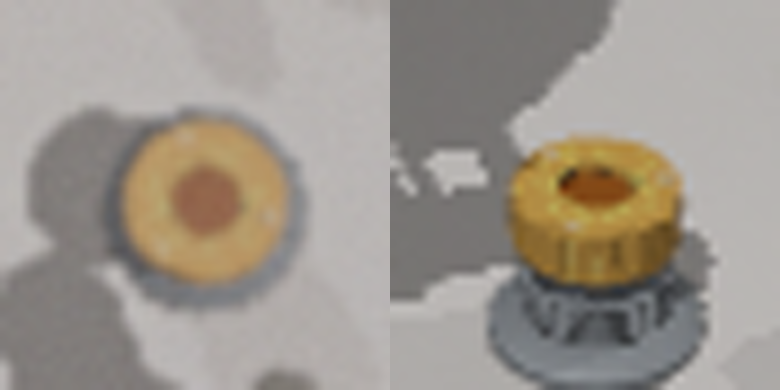

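The ring sits level on the neck with amber glass showing through. Its dots at crop (183,132) and (268,215) put the pins at about 17°, against 15° expected, so it did not slip in the grip. Handing in.

```bash
python3 -c "
from cell import manip; print(manip.job_done())"
```

```text
the job is handed in; nothing more can be done
None
```

I dropped the amber glass flat into the cell, set the ring nearest the base over the neck through the gaps, and screwed it down clockwise. I handed the job in at about 38 s; no verdict is reported.

- **Tightness:** On the way down I overshot to a steady turning moment of about 0.27 N m, roughly 17–27 N and below the 40 N crack limit. I backed off until the moment on re-tightening settled at about 0.15 N m, or about 12 N (9–15 N given the moment range).
- **Turn:** The net turn was about 83° clockwise.
- **Last checks:** The closing pictures show the ring level with the glass visible through it, and its pins at about 17° against 15° expected, so it did not slip in the grip. The gripper was well clear with no outside force on it.
- **Not certain:**
  - The joint-6 torque at the end read slightly higher, 0.18 N m against 0.13–0.15 N m at the wrist.
  - One moment reading just after turning was transient: it dropped from 0.4 N m to near zero, so I judged by slow turning steps.
  - I did not check the shaker, tub and honey jar again at the end, but the arm did not go near them.

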